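# Recap the spray cans

## Robot

A 6-joint arm with a two-finger parallel gripper is mounted at the origin on the work surface. World frame = base frame: x ahead of the robot, y to its left, z up, the work surface at z = 0. Lengths are in m, angles in rad, forces in N, time in s.
With the tool pointing down it reaches from about 0.35 to 0.975 m from the base axis. Payload 4.9 kg.
Tool frame: the origin (TCP) lies at the very end of the fingers, on their centre line; the grasp point (between the pads) lies 19 mm behind it; z points along the fingers, y is the line along which they close (so a half turn about z gives the same grasp; the last joint's range is limited). The gripper opens to 85 mm and grips with 20 to 120 N. Pads are 22 mm wide; open, the fingers measure 114 mm over their backs; the gripper's body (76 mm by 85 mm) begins 54 mm behind the grasp point. The pads swing forward as they close: fully open they stand 13 mm farther back than shut.
Start: joints at [1.115, 0.053, 1.613, -0, 1.476, -0.119], TCP at [0.207, 0.59, 0.231] pointing down, gripper open.
Joint ranges: [-3.01, 3.01], [-1.01, 2.22], [0.06, 2.58], [-1.02, 4.17], [0.09, 2.62], [-3.14, 3.14]. Speed limits (rad/s): [2.57, 2.57, 3.14, 3.14, 3.14, 3.14].

## Interface

Orientations are given as a rotation vector (axis times angle).
In Python, from station import get_obs, optics, ctrl gives the robot as it stands.
- The arm moves only by the shell command python3 -m pendant 'ROWS' [FORCE]. ROWS is JSON, a list of rows, each a list of 3 entries, a list of its own where there are three numbers: the shift along the tool's x, y, z in mm, then the turn, a rotation vector about the tool's x, y, z in rad, then the opening, from 0 (shut) to 1 (fully open). A call has 1 to 12 rows; each row shifts and turns the commanded pose from where the row before left it, along the tool's axes as they then stand; what a row does not reach is not made up. A row lasts 1/12 s, in which the tool goes at most 41.7 mm and 7.16 degrees, less where a joint would pass 70% of its speed; a pose out of reach is approached as far as the arm can. A call is refused whole if a number of a shift passes 41.7 or a number of a turn 0.125, either way. A call with a gripper value outside its range is refused whole. The fingers move at their own pace and stop on an object; FORCE is the grip in N (left out, the last holds). Time passes only in rows, so rows that do not move let the fingers close. It gives the time, the measured TCP pose, the force, the opening and the grip force at its end, in the units of the state.
- get_obs(): the state, without advancing time (a new reading comes with each control period).
- optics.get_image(name): name is "scene" or "top"; returns the picture (480x640x3 uint8, red, green, blue); there is no depth.
- optics.camera_model(name): a dict with "fx", "fy", "cx", "cy" (pixels), "cam_to_world" (4x4, takes a point from camera to world coordinates). Camera axes: x right, y up, looking along -z (the intrinsics and any distortion apply to the point x, -y, -z); pixel columns grow to the right and rows downward; lengths in m; the calibration is good to about 2 mm. A picture is of the moment at which its call begins. camera_model takes no time and is no camera call.
- ctrl.finish_job(): hands the job in; it is judged then, once.
The state is a dict: "t": time; "q": joint angles; "dq": joint speeds; "effort": joint torques, N m; "tool_pos": TCP position; "tool_rot": TCP orientation; "contact_force": force on the tool from outside, world axes, zero at the start; "wrist_torque": the same for the moment, N m; "opening": finger opening in m; "grip_force": force on a finger pad.
Only numpy, scipy, OpenCV 4.12 (cv2) and the standard library are available. Lean on these libraries where they do the work, as an engineer would, in place of code of your own. Each camera call takes 0.05 s, during which the arm holds its last target. There are 200 camera calls.

## Task

Painting is over: put the four yellow caps that lie about the bench back on the four open spray cans, each cap on the can of its own diameter, seated straight and all the way down on the can's shoulder. Knock no can over, and leave all four cans standing on the bench.

Things in the scene. Friction and masses are not known exactly. Their poses are not given: they have to be found in the camera images.
- can35: Smallest of four upright open spray cans, loose: pale, grey band, 35 mm diameter. Takes the 35 mm cap, whose rim rests on a flat ledge 96 mm above the origin. On it a guiding cone, 19 to 16 mm wide over 6 mm, a valve cup 4 mm high and a spray button 11 mm wide, 11 mm high: top at 117 mm, capped 126 mm. Origin: centre of the underside; z up.
- cap35: Smallest of four yellow plastic overcaps, standing open side down on the bench: round cup, outer diameter 35 mm, 30 mm high, flat closed top, wall 2.5 mm, stiff, light. Seated on the 35 mm can its origin is 96 mm above the can's. Origin: centre of the open rim; z up to the closed top.
- can45: Second smallest of four upright open spray cans, loose: pale, grey band, 45 mm diameter. Takes the 45 mm cap, whose rim rests on a flat ledge 120 mm above the origin. On it a guiding cone, 29 to 22 mm wide over 10 mm, a valve cup 4 mm high and a spray button 11 mm wide, 11 mm high: top at 145 mm, capped 152 mm. Origin: centre of the underside; z up.
- cap45: Second smallest of four yellow plastic overcaps, standing open side down on the bench: round cup, outer diameter 45 mm, 32 mm high, flat closed top, wall 2.5 mm, stiff, light. Seated on the 45 mm can its origin is 120 mm above the can's. Origin: centre of the open rim; z up to the closed top.
- can55: Second largest of four upright open spray cans, loose: pale, grey band, 55 mm diameter. Takes the 55 mm cap, whose rim rests on a flat ledge 138 mm above the origin. On it a guiding cone, 39 to 26 mm wide over 15 mm, a valve cup 4 mm high and a spray button 11 mm wide, 11 mm high: top at 168 mm, capped 174 mm. Origin: centre of the underside; z up.
- cap55: Second largest of four yellow plastic overcaps, standing open side down on the bench: round cup, outer diameter 55 mm, 36 mm high, flat closed top, wall 2.5 mm, stiff, light. Seated on the 55 mm can its origin is 138 mm above the can's. Origin: centre of the open rim; z up to the closed top.
- can65: Largest of four upright open spray cans, loose: pale, grey band, 65 mm diameter. Takes the 65 mm cap, whose rim rests on a flat ledge 152 mm above the origin. On it a guiding cone, 49 to 32 mm wide over 20 mm, a valve cup 4 mm high and a spray button 11 mm wide, 11 mm high: top at 187 mm, capped 192 mm. Origin: centre of the underside; z up.
- cap65: Largest of four yellow plastic overcaps, standing open side down on the bench: round cup, outer diameter 65 mm, 40 mm high, flat closed top, wall 2.5 mm, stiff, light. Seated on the 65 mm can its origin is 152 mm above the can's. Origin: centre of the open rim; z up to the closed top. All cans and caps start 135 mm or more apart; clutter between is under 30 mm high.
Mind the look-alikes: they are no part of the job. What is shaped like the can55 but green is not meant. What is shaped like the cap35 but purple is not meant.

How it is judged:
At the end, for the whole second after the job is handed in: Each cap sits on the can of its own diameter: axes within 8 mm, rim within 4 mm of the shoulder ledge in height, straight to 0.1 rad; every can stands on the bench (upright to 0.1 rad, underside less than 6 mm above it); all at rest (under 0.02 m/s) (horizontal distance between cap35 and can35 below 0.008 m and z of cap35 in the frame of can35 between 0.092 and 0.1 m and angle between the z axis of cap35 and the z axis of can35, either way round below 0.1 rad and angle between each of can35, can45, can55, can65's own z axis and vertical below 0.1 rad and height (world z) of each of can35, can45, can55, can65 below 0.006 m and linear speed of each of cap35, can35, cap45, can45, cap55, can55, cap65, can65 below 0.02 m/s and horizontal distance between cap45 and can45 below 0.008 m and z of cap45 in the frame of can45 between 0.116 and 0.124 m and angle between the z axis of cap45 and the z axis of can45, either way round below 0.1 rad and horizontal distance between cap55 and can55 below 0.008 m and z of cap55 in the frame of can55 between 0.134 and 0.142 m and angle between the z axis of cap55 and the z axis of can55, either way round below 0.1 rad and horizontal distance between cap65 and can65 below 0.008 m and z of cap65 in the frame of can65 between 0.148 and 0.156 m and angle between the z axis of cap65 and the z axis of can65, either way round below 0.1 rad); the robot touches nothing.
It fails at once if the 35 mm can is knocked over (angle between can35's own z axis and vertical above 0.6 rad).
It fails at once if the 45 mm can is knocked over (angle between can45's own z axis and vertical above 0.6 rad).
It fails at once if the 55 mm can is knocked over (angle between can55's own z axis and vertical above 0.6 rad).
It fails at once if the 65 mm can is knocked over (angle between can65's own z axis and vertical above 0.6 rad).
It also fails if it takes over 115 s, if anything falls off the work surface, if the arm or the gripper's body presses on something with over 40 N, if the wrist force passes 120 N, or if a joint passes its speed limit or range.

## Working session

There is one attempt and no reset: what is moved stays moved. The work goes in short steps, Python scripts to look and compute and a shell command to move; the robot and the scene stay as the last step left them, time stands still between calls to the robot, and variables do not carry over. Pictures are saved under pics/ and viewed, at most 14 in all, crops included, and the job is handed in when it is done.

```bash
ls; mkdir -p pics; python3 - <<'E'
from station import get_obs, optics, ctrl
import cv2
o=get_obs();print(o)
for n in("scene","top"):
    cv2.imwrite(f"pics/{n}0.png",optics.get_image(n)[:,:,::-1]);print(optics.camera_model(n))
E
```

```text
pics
{'t': 0.0, 'q': array([ 1.11499391e+00,  5.33724162e-02,  1.61430687e+00,  8.90730053e-06,
        1.47602279e+00, -1.19015758e-01]), 'dq': array([-0.00079348, -0.0001362 , -0.00018927, -0.00050899,  0.00183565,
       -0.00101385]), 'effort': array([ 1.44610326e-04, -3.93690634e+01, -3.70167124e+01, -1.29260175e-04,
        7.43972138e-03, -1.11121028e-05]), 'tool_pos': array([0.20626014, 0.58931208, 0.2300457 ]), 'tool_rot': array([-0.52642601, -3.09655613,  0.003173  ]), 'contact_force': array([ 0.31074056, -1.02403664, -0.44221542]), 'wrist_torque': array([ 0.01974672, -0.00217103,  0.03226095]), 'grip_force': 0.0, 'opening': 0.08594525281331292}
{'fx': 622.2494376681385, 'fy': 622.2494376681385, 'cx': 315.5720280218494, 'cy': 253.13639933206252, 'cam_to_world': array([[ 0.25383373, -0.76048575,  0.5976871 ,  1.14962738],
       [ 0.96710436,  0.18889975, -0.17037031, -0.22038888],
       [ 0.01666125,  0.62127153,  0.78341821,  0.95485953],
       [ 0.        ,  0.        ,  0.        ,  1.        ]])}
{'fx': 475.47978810948337, 'fy': 475.47978810948337, 'cx': 317.1318973670798, 'cy': 234.8967458663602, 'cam_to_world': array([[ 0.01421146,  0.98378342, -0.17879656,  0.27468293],
       [-0.99983247,  0.01604432,  0.00880924,  0.00534135],
       [ 0.01153505,  0.17864142,  0.98384663,  1.02243255],
       [ 0.        ,  0.        ,  0.        ,  1.        ]])}
```

View pics/scene0.png

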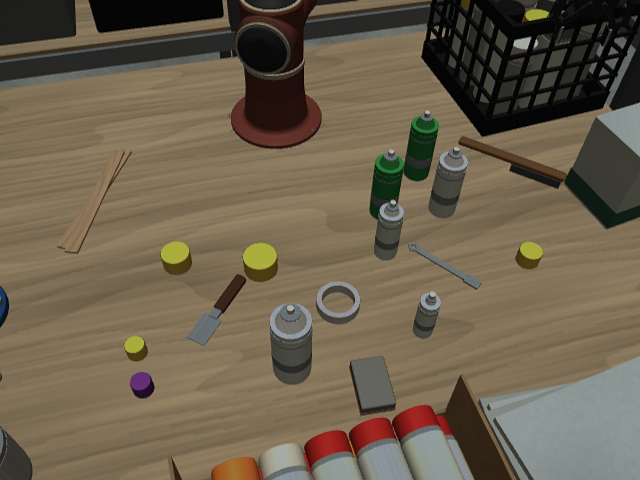

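View pics/top0.png

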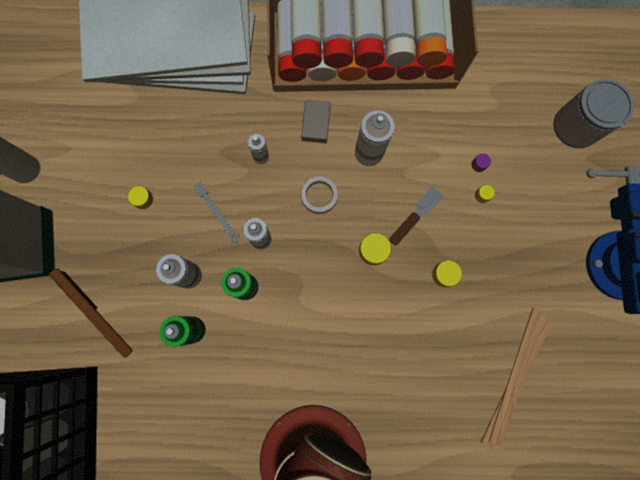

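Both views show the four yellow caps: 45 at top (139,196), 35 at (487,193), 65 at (375,249) and 55 at (449,273). The cans are 35 at (257,140), 45 at (256,230), 55 at (172,268) and 65 at (377,125). The purple cap and two green cans are decoys.

```bash
cat > h.py <<'E'
import cv2,numpy as np
from station import get_obs, optics, ctrl
def ray(n,u,v):
    m=optics.camera_model(n);T=m['cam_to_world']
    d=T[:3,:3]@np.array([(u-m['cx'])/m['fx'],-(v-m['cy'])/m['fy'],-1.]);return T[:3,3],d/np.linalg.norm(d)
def plane(n,u,v,z):
    c,d=ray(n,u,v);return c+d*(z-c[2])/d[2]
def tri(uv1,uv2):
    (a,d),(b,e)=ray('scene',*uv1),ray('top',*uv2)
    s=np.linalg.lstsq(np.c_[d,-e],b-a,rcond=None)[0];p,q=a+d*s[0],b+e*s[1]
    return (p+q)/2,np.linalg.norm(p-q)
def yellow(img,off=0):
    h=cv2.cvtColor(img,cv2.COLOR_RGB2HSV);return cv2.inRange(h,(25,150,60),(35,255,255)),h
E
python3 - <<'E'
from h import *
for n in('scene','top'):
    img=cv2.imread(f'pics/{n}0.png')[:,:,::-1].copy()
    m,h=yellow(img)
    N,l,s,c=cv2.connectedComponentsWithStats(m)
    for i in range(1,N):
        if s[i,4]<100: continue
        V=h[:,:,2][l==i]; t,_=cv2.threshold(V.reshape(-1,1),0,255,cv2.THRESH_OTSU)
        tm=((l==i)&(h[:,:,2]>t)).astype(np.uint8)
        cn=max(cv2.findContours(tm,0,1)[0],key=cv2.contourArea);e=cv2.fitEllipse(cn)
        print(n,c[i].round(1),s[i,4],'V',V.min(),t,V.max(),'ell',np.round(e[0],1),np.round(e[1],1),plane(n,*e[0],.035).round(3))
S=cv2.imread('pics/scene0.png');T=cv2.imread('pics/top0.png')
f=lambda I,u,v:cv2.resize(I[v-33:v+33,u-25:u+25],None,fx=4,fy=4,interpolation=cv2.INTER_CUBIC)
a=np.hstack([f(S,427,312),f(S,389,228),f(S,449,180),f(S,291,340)])
b=np.hstack([f(T,257,147),f(T,256,232),f(T,177,270),f(T,375,137)])
cv2.imwrite('pics/cans.png',np.vstack([a,b]))
E
```

```text
scene [536.   14.3] 213 V 73 130.0 171 ell [535.3  14.4] [ 9.3 23. ] [-0.215  0.777  0.035]
scene [174.5 252.3] 481 V 140 163.0 182 ell [174.5 252. ] [19.5 27.3] [ 0.381 -0.277  0.035]
scene [259.3 255.9] 687 V 139 164.0 181 ell [259.4 255.6] [24.1 32.4] [ 0.428 -0.124  0.035]
scene [531.  250.2] 299 V 135 162.0 176 ell [530.8 249.9] [14.4 21.8] [0.539 0.381 0.035]
scene [133.8 344.1] 255 V 143 163.0 179 ell [133.8 343.8] [14.  18.9] [ 0.562 -0.367  0.035]
top [486.4 191.9] 192 V 104 154.0 186 ell [486.7 191.7] [13. 14.] [ 0.555 -0.368  0.035]
top [137.7 195.5] 324 V 110 161.0 188 ell [137.6 195.5] [17.1 19. ] [0.533 0.381 0.035]
top [375.3 247.7] 729 V 103 157.0 184 ell [375.4 247.6] [28.1 28.4] [ 0.429 -0.126  0.035]
top [448.5 272.8] 531 V 97 155.0 184 ell [448.6 272.9] [23.2 24.3] [ 0.378 -0.279  0.035]
```

View pics/cans.png

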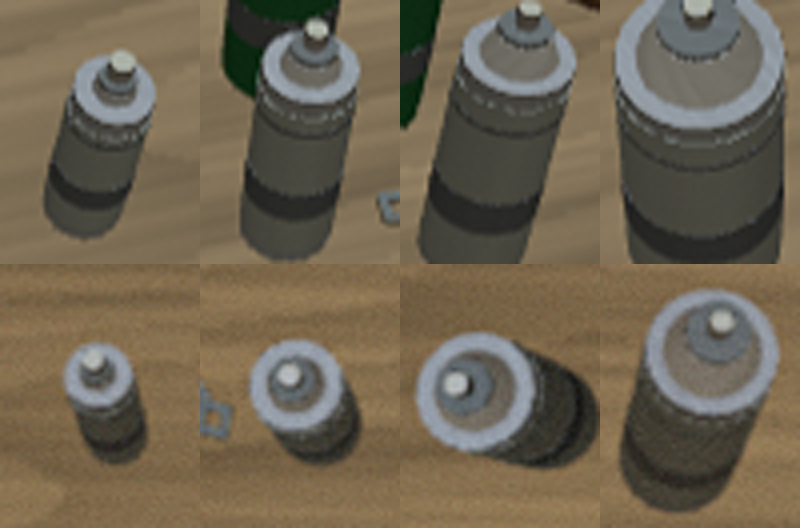

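The mosaic shows each can's bluish-white ledge ring and pale button clearly in both views, so I'll fit ellipses to the rings and cast onto the ledge heights.

```bash
python3 - <<'E'
from h import *
from scipy.spatial.transform import Rotation as R
C={'35':((427,312),(257,147),.096,.117),'45':((389,222),(256,232),.120,.145),'55':((449,172),(175,270),.138,.168),'65':((291,330),(375,130),.152,.187)}
for k,(s,t,z,zb) in C.items():
  for n,(u,v) in(('scene',s),('top',t)):
    img=cv2.imread(f'pics/{n}0.png')[v-36:v+36,u-32:u+32].astype(int)
    m=((img[:,:,0]>img[:,:,2]+2)&(img[:,:,0]>128)).astype(np.uint8)
    cn=max(cv2.findContours(m,0,1)[0],key=cv2.contourArea)
    h=cv2.convexHull(cn);e=cv2.fitEllipse(h);c=np.array(e[0])+[u-32,v-36]
    d=e[1][1]+1;p=plane(n,*c,z);mm=optics.camera_model(n)
    D=d/mm['fx']*np.linalg.norm(p-mm['cam_to_world'][:3,3])
    print(k,n,c.round(1),np.round(e[1],1),'diam',D.round(4),p.round(4))
    if n=='scene': cs=c
  p,g=tri(cs,c);print('   tri',p.round(4),g.round(4))
for k,s,t in(('35',(133.8,343.8),(486.7,191.7)),('45',(530.8,249.9),(137.6,195.5)),('55',(174.5,252),(448.6,272.9)),('65',(259.4,255.6),(375.4,247.6))):
  p,g=tri(s,t);print('cap',k,p.round(4),g.round(4))
print(R.from_rotvec(get_obs()['tool_rot']).as_matrix().round(3))
E
```

```text
35 scene [430.3 301.2] [16.1 20.1] diam 0.0358 [0.6394 0.1259 0.096 ]
35 top [256.  141.3] [14.8 16.1] diam 0.0361 [0.636  0.1252 0.096 ]
   tri [0.6375 0.1264 0.0929] 0.0016
45 scene [391.2 211.3] [17.5 23.9] diam 0.0456 [0.4522 0.1189 0.12  ]
45 top [254.4 228.9] [21.7 22.6] diam 0.046 [0.4485 0.1184 0.12  ]
   tri [0.4494 0.1195 0.1167] 0.0014
55 scene [453.3 160.7] [18.4 28.1] diam 0.0574 [0.3719 0.2697 0.138 ]
55 top [170.4 268.3] [27.8 29.3] diam 0.0592 [0.3678 0.2694 0.138 ]
   tri [0.3684 0.2712 0.1343] 0.0014
65 scene [290.3 320.8] [35.2 41.7] diam 0.0652 [ 0.6545 -0.1161  0.152 ]
65 top [377.5 125.7] [30.1 32. ] diam 0.0664 [ 0.6507 -0.1167  0.152 ]
   tri [ 0.6523 -0.1164  0.1487] 0.0015
cap 35 [ 0.557  -0.3691  0.0275] 0.0027
cap 45 [0.5352 0.3838 0.0288] 0.0013
cap 55 [ 0.3785 -0.2785  0.0324] 0.0025
cap 65 [ 0.429  -0.1253  0.0365] 0.0019
[[-0.944  0.33  -0.001]
 [ 0.33   0.944 -0.002]
 [ 0.    -0.002 -1.   ]]
```

Triangulated heights and diameters agree with the given sizes to within about 3 mm. First I lift clear, turn the tool square to the world axes, and go to cap45 at (0.535, 0.383).

```bash
python3 -m pendant '[[[0,0,-35],[0,0,-0.112],1],[[0,0,-35],[0,0,-0.112],1],[[0,0,-35],[0,0,-0.111],1],[[-10,-30,0],[0,0,0],1],[[-30,-20,0],[0,0,0],1],[[-34,-20,0],[0,0,0],1],[[-34,-20,0],[0,0,0],1],[[-34,-20,0],[0,0,0],1],[[-34,-20,0],[0,0,0],1],[[-34,-20,0],[0,0,0],1],[[-34,-20,0],[0,0,0],1],[[-34,-20,0],[0,0,0],1]]' 40
```

```text
t: 1.1
tool_pos: [0.4855, 0.398, 0.3357]
tool_rot: [-0.003, -3.141, 0.001]
contact_force: [-0.4, 1.0, 0.4]
opening: 0.0851
grip_force: 0.0
```

```bash
python3 -m pendant '[[[-25,0,35],[0,0,0],1],[[-25,0,35],[0,0,0],1],[[0,0,35],[0,0,0],1],[[0,0,35],[0,0,0],1],[[0,0,35],[0,0,0],1],[[0,0,30],[0,0,0],1],[[0,0,0],[0,0,0],1],[[0,0,0],[0,0,0],1]]'
```

```text
t: 1.77
tool_pos: [0.5311, 0.3984, 0.1309]
tool_rot: [-0.003, -3.137, 0.004]
contact_force: [0.3, 0.1, -0.3]
opening: 0.0856
grip_force: 0.0
```

```bash
python3 -m pendant '[[[-4,-15,10],[0,0,0],1],[[0,0,35],[0,0,0],1],[[0,0,35],[0,0,0],1],[[0,0,25],[0,0,0],1],[[0,0,15],[0,0,0],1],[[0,0,6],[0,0,0],1],[[0,0,0],[0,0,0],1],[[0,0,0],[0,0,0],1]]' && python3 - <<'E'
from h import *
S=optics.get_image('scene')[190:310,470:620];T=optics.get_image('top')[136:256,60:210]
cv2.imwrite('pics/g45.png',cv2.resize(np.hstack([S,T])[:,:,::-1],None,fx=2.6,fy=2.6))
E
```

```text
t: 2.43
tool_pos: [0.5383, 0.385, 0.0099]
tool_rot: [0.003, 3.138, 0.003]
contact_force: [0.4, 0.8, 0.4]
opening: 0.0854
grip_force: 0.0
```

View pics/g45.png

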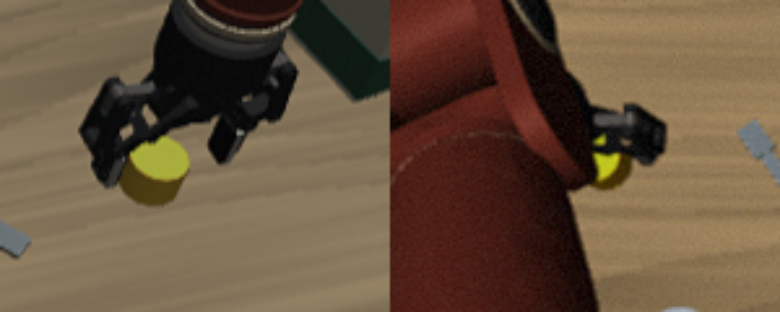

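The fingers straddle the cap (scene crop: tips at about (105,180) and (220,160), cap centre about (155,180)). Closing now.

```bash
python3 -m pendant '[[[2,0,5],[0,0,0],1],[[0,0,0],[0,0,0],0.5],[[0,0,0],[0,0,0],0.4],[[0,0,0],[0,0,0],0.3],[[0,0,0],[0,0,0],0.3],[[0,0,0],[0,0,0],0.3],[[0,0,0],[0,0,0],0.3],[[0,0,0],[0,0,0],0.3]]' 40
```

```text
t: 3.2
tool_pos: [0.5349, 0.3845, 0.0029]
tool_rot: [0.003, 3.141, 0.001]
contact_force: [-0.0, 0.1, 1.8]
opening: 0.043
grip_force: 42.5
```

```bash
python3 -m pendant '[[[0,0,-15],[0,0,0],0.3],[[0,0,-35],[0,0,0],0.3],[[0,0,-37],[0,0,0],0.3],[[0,0,-37],[0,0,0],0.3],[[0,0,-37],[0,0,0],0.3],[[0,0,-36],[0,0,0],0.3],[[10,-30,0],[0,0,0],0.3],[[10,-33,0],[0,0,0],0.3],[[11,-35,0],[0,0,0],0.3],[[11,-35,0],[0,0,0],0.3],[[11,-35,0],[0,0,0],0.3],[[11,-35,0],[0,0,0],0.3]]' && python3 -m pendant '[[[11,-30,0],[0,0,0],0.3],[[10,-20,0],[0,0,0],0.3],[[0,-10,0],[0,0,0],0.3],[[0,0,0],[0,0,0],0.3],[[0,0,0],[0,0,0],0.3],[[0,0,0],[0,0,0],0.3]]'
```

```text
t: 4.2
tool_pos: [0.4692, 0.18, 0.2002]
tool_rot: [0.002, 3.141, -0.0]
contact_force: [0.7, -1.4, 0.9]
opening: 0.0427
grip_force: 42.2
t: 4.7
tool_pos: [0.4496, 0.1222, 0.1999]
tool_rot: [0.002, 3.141, 0.001]
contact_force: [-0.1, 0.2, -0.7]
opening: 0.043
grip_force: 42.2
```

```bash
python3 -m pendant '[[[0,-3,20],[0,0,0],0.3],[[0,0,20],[0,0,0],0.3],[[0,0,12],[0,0,0],0.3],[[0,0,8],[0,0,0],0.3],[[0,0,6],[0,0,0],0.3],[[0,0,5],[0,0,0],0.3],[[0,0,3],[0,0,0],0.3],[[0,0,0],[0,0,0],0.3],[[0,0,0],[0,0,0],0.3]]' && python3 - <<'E'
from h import *
S=optics.get_image('scene')[130:290,300:460]
T=optics.get_image('top')[150:310,180:340]
cv2.imwrite('pics/p45.png',cv2.resize(np.hstack([S,T])[:,:,::-1],None,fx=2.5,fy=2.5))
E
```

```text
t: 5.45
tool_pos: [0.4495, 0.1185, 0.126]
tool_rot: [0.003, 3.141, 0.0]
contact_force: [1.1, -0.4, -0.3]
opening: 0.0428
grip_force: 42.2
```

View pics/p45.png

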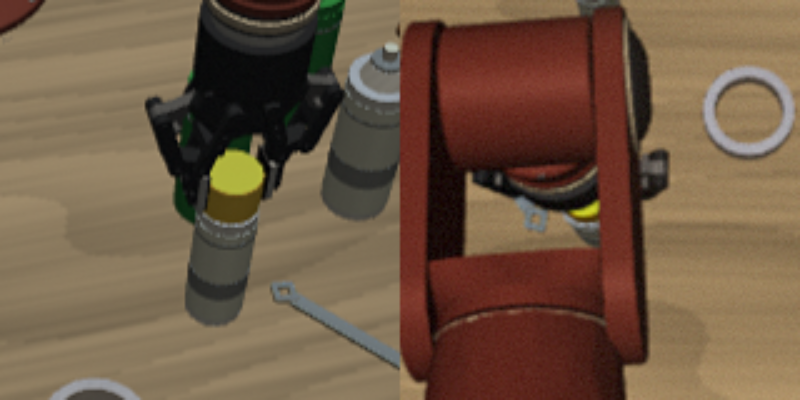

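The cap is aligned on can45 (scene crop, cap at (235,185) over the can at (225,250)). I lower the last few mm, release and lift.

```bash
python3 -m pendant '[[[0,0,2],[0,0,0],0.3],[[0,0,1],[0,0,0],0.3],[[0,0,0],[0,0,0],0.3],[[0,0,0],[0,0,0],0.65],[[0,0,0],[0,0,0],0.75],[[0,0,0],[0,0,0],0.85],[[0,0,0],[0,0,0],1],[[0,0,-5],[0,0,0],1],[[0,0,-20],[0,0,0],1],[[0,0,-35],[0,0,0],1],[[0,0,-35],[0,0,0],1],[[0,0,0],[0,0,0],1]]'
```

```text
t: 6.55
tool_pos: [0.453, 0.1189, 0.2263]
tool_rot: [0.003, 3.128, 0.002]
contact_force: [0.8, 0.6, 1.2]
opening: 0.0855
grip_force: 0.0
```

```bash
python3 -m pendant '[[[3,-25,0],[0,0,0],1],[[3,-33,0],[0,0,0],1],[[3,-33,0],[0,0,0],1],[[3,-33,0],[0,0,0],1],[[3,-33,0],[0,0,0],1],[[3,-33,0],[0,0,0],1],[[3,-30,0],[0,0,0],1],[[0,-25,20],[0,0,0],1],[[0,0,30],[0,0,0],1],[[0,0,30],[0,0,0],1],[[0,0,20],[0,0,0],1],[[0,0,0],[0,0,0],1]]' && python3 -m pendant '[[[0,0,0],[0,0,0],1],[[0,0,0],[0,0,0],1]]' && python3 - <<'E'
from h import *
S=optics.get_image('scene');T=optics.get_image('top')
cv2.imwrite('pics/c45.png',cv2.resize(np.hstack([S[150:310,200:460],T[150:310,200:460]])[:,:,::-1],None,fx=1.5,fy=1.5))
for n,I in(('scene',S),('top',T)):
    m,h=yellow(I);N,l,s,c=cv2.connectedComponentsWithStats(m)
    print(n,[(c[i].round(1),s[i,4]) for i in range(1,N) if s[i,4]>60])
E
```

```text
t: 7.55
tool_pos: [0.4244, -0.1253, 0.1125]
tool_rot: [-0.004, -3.133, -0.006]
contact_force: [-0.7, 0.2, -0.1]
opening: 0.0855
grip_force: 0.0
t: 7.72
tool_pos: [0.4287, -0.1269, 0.1192]
tool_rot: [0.002, 3.139, -0.002]
contact_force: [-0.1, -0.1, -0.1]
opening: 0.0856
grip_force: 0.0
scene [(array([535.9,  14.4]), np.int32(210)), (array([392.6, 199.5]), np.int32(342)), (array([174.5, 252.3]), np.int32(480)), (array([259.3, 255.8]), np.int32(691)), (array([133.8, 344.1]), np.int32(255))]
top [(array([486.4, 191.9]), np.int32(192)), (array([253.1, 225.2]), np.int32(426)), (array([375.5, 250. ]), np.int32(348)), (array([449.3, 273.1]), np.int32(497))]
```

View pics/c45.png

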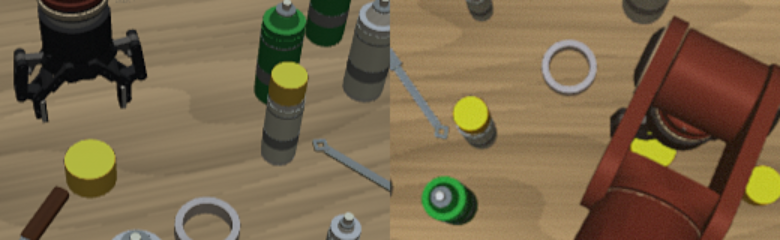

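cap45 looks seated straight on can45 (scene crop (290,85), top crop (472,113)). Next I grasp cap65.

```bash
python3 -m pendant '[[[0,1,20],[0,0,0],1],[[0,0,30],[0,0,0],1],[[0,0,30],[0,0,0],1],[[0,0,20],[0,0,0],1],[[0,0,12],[0,0,0],1],[[0,0,6],[0,0,0],1],[[0,0,0],[0,0,0],1],[[0,0,0],[0,0,0],0.7],[[0,0,0],[0,0,0],0.6],[[0,0,0],[0,0,0],0.55],[[0,0,0],[0,0,0],0.55],[[0,0,0],[0,0,0],0.55]]' 40
```

```text
t: 8.82
tool_pos: [0.4296, -0.1264, 0.0017]
tool_rot: [0.003, 3.138, -0.003]
contact_force: [-0.2, -0.2, 6.7]
opening: 0.0636
grip_force: 44.4
```

```bash
python3 -m pendant '[[[0,0,-15],[0,0,0],0.55],[[0,0,-30],[0,0,0],0.55],[[0,0,-36],[0,0,0],0.55],[[0,0,-37],[0,0,0],0.55],[[0,0,-37],[0,0,0],0.55],[[0,0,-37],[0,0,0],0.55],[[0,0,-36],[0,0,0],0.55],[[-25,0,0],[0,0,0],0.55],[[-33,2,0],[0,0,0],0.55],[[-35,2,0],[0,0,0],0.55],[[-35,2,0],[0,0,0],0.55],[[-35,2,0],[0,0,0],0.55]]' && python3 -m pendant '[[[-30,2,0],[0,0,0],0.55],[[-20,0,0],[0,0,0],0.55],[[-10,0,0],[0,0,0],0.55],[[0,0,0],[0,0,0],0.55],[[0,0,0],[0,0,0],0.55],[[0,0,0],[0,0,0],0.55]]'
```

```text
t: 9.82
tool_pos: [0.5923, -0.1176, 0.228]
tool_rot: [0.003, 3.141, -0.001]
contact_force: [0.7, -0.3, 0.3]
opening: 0.0632
grip_force: 44.1
t: 10.32
tool_pos: [0.6497, -0.116, 0.2277]
tool_rot: [-0.003, -3.141, 0.0]
contact_force: [0.4, -0.4, -1.3]
opening: 0.0635
grip_force: 44.1
```

```bash
python3 -m pendant '[[[-2,0,18],[0,0,0],0.55],[[0,0,18],[0,0,0],0.55],[[0,0,12],[0,0,0],0.55],[[0,0,8],[0,0,0],0.55],[[0,0,6],[0,0,0],0.55],[[0,0,5],[0,0,0],0.55],[[0,0,3],[0,0,0],0.55],[[0,0,0],[0,0,0],0.55],[[0,0,0],[0,0,0],0.55]]' && python3 - <<'E'
from h import *
S=optics.get_image('scene')[230:430,200:400]
T=optics.get_image('top')[40:240,280:480]
cv2.imwrite('pics/p65.png',cv2.resize(np.hstack([S,T])[:,:,::-1],None,fx=2,fy=2))
E
```

```text
t: 11.07
tool_pos: [0.653, -0.116, 0.158]
tool_rot: [0.003, 3.141, -0.0]
contact_force: [0.5, 0.5, 0.3]
opening: 0.0637
grip_force: 44.1
```

View pics/p65.png

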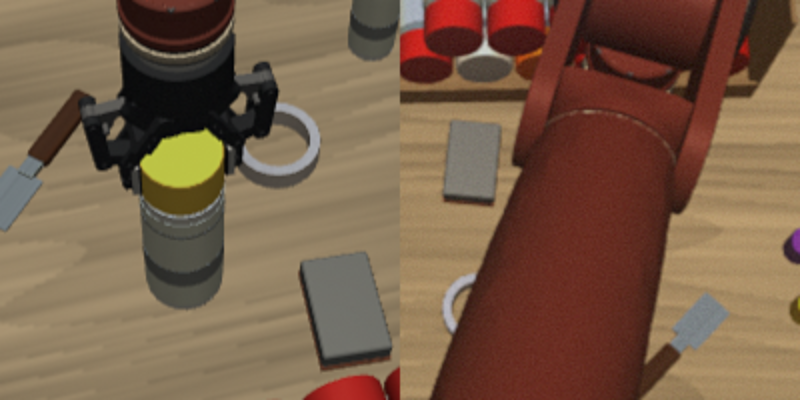

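Cap65 sits directly over can65, with cap centre (182,170) over the body centre (183,250) and a gap of a few mm. I lower it, release and lift.

```bash
python3 -m pendant '[[[0,0,2],[0,0,0],0.55],[[0,0,2],[0,0,0],0.55],[[0,0,0],[0,0,0],0.55],[[0,0,0],[0,0,0],0.8],[[0,0,0],[0,0,0],0.9],[[0,0,0],[0,0,0],1],[[0,0,0],[0,0,0],1],[[0,0,-5],[0,0,0],1],[[0,0,-20],[0,0,0],1],[[0,0,-35],[0,0,0],1],[[0,0,-25],[0,0,0],1],[[0,0,0],[0,0,0],1]]'
```

```text
t: 12.17
tool_pos: [0.6558, -0.1168, 0.2471]
tool_rot: [0.003, 3.13, -0.005]
contact_force: [0.1, 0.3, 2.0]
opening: 0.0853
grip_force: 0.0
```

```bash
python3 -m pendant '[[[6,-20,0],[0,0,0],1],[[12,-33,0],[0,0,0],1],[[12,-33,0],[0,0,0],1],[[12,-33,0],[0,0,0],1],[[12,-33,0],[0,0,0],1],[[12,-33,0],[0,0,0],1],[[12,-30,0],[0,0,0],1],[[12,-25,20],[0,0,0],1],[[6,-13,30],[0,0,0],1],[[0,0,35],[0,0,0],1],[[0,0,30],[0,0,0],1],[[0,0,10],[0,0,0],1]]' && python3 -m pendant '[[[0,0,0],[0,0,0],1],[[0,0,0],[0,0,0],1],[[0,0,0],[0,0,0],1]]' && python3 - <<'E'
from h import *
S=optics.get_image('scene');T=optics.get_image('top')
cv2.imwrite('pics/c65.png',cv2.resize(np.hstack([S[230:430,80:340],T[60:260,320:580]])[:,:,::-1],None,fx=1.5,fy=1.5))
E
```

```text
t: 13.17
tool_pos: [0.5531, -0.367, 0.1071]
tool_rot: [-0.004, -3.134, -0.01]
contact_force: [0.2, 0.9, -1.2]
opening: 0.0854
grip_force: 0.0
t: 13.42
tool_pos: [0.5578, -0.3696, 0.1165]
tool_rot: [0.002, 3.138, -0.004]
contact_force: [-0.6, -0.2, -0.1]
opening: 0.0854
grip_force: 0.0
```

View pics/c65.png

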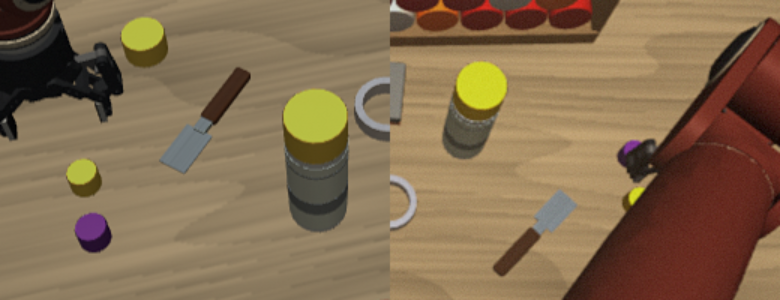

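cap65 is seated straight on can65 (scene crop (315,125)), and the purple look-alike stands clear of the finger line. Grasping cap35.

```bash
python3 -m pendant '[[[0,0,20],[0,0,0],1],[[0,0,30],[0,0,0],1],[[0,0,30],[0,0,0],0.8],[[0,0,20],[0,0,0],0.7],[[0,0,8],[0,0,0],0.65],[[0,0,5],[0,0,0],0.6],[[0,0,0],[0,0,0],0.4],[[0,0,0],[0,0,0],0.25],[[0,0,0],[0,0,0],0.2],[[0,0,0],[0,0,0],0.2],[[0,0,0],[0,0,0],0.2],[[0,0,0],[0,0,0],0.2]]' 40
```

```text
t: 14.52
tool_pos: [0.5573, -0.3696, 0.0023]
tool_rot: [0.003, 3.139, -0.003]
contact_force: [-0.3, -0.1, 3.8]
opening: 0.0323
grip_force: 43.3
```

```bash
python3 -m pendant '[[[0,0,-15],[0,0,0],0.2],[[0,0,-33],[0,0,0],0.2],[[0,0,-40],[0,0,0],0.2],[[0,0,-40],[0,0,0],0.2],[[0,0,-40],[0,0,0],0.2],[[0,0,-40],[0,0,0],0.2],[[0,0,-40],[0,0,0],0.2],[[0,25,0],[0,0,0],0.2],[[-6,35,0],[0,0,0],0.2],[[-6,35,0],[0,0,0],0.2],[[-6,35,0],[0,0,0],0.2],[[-6,35,0],[0,0,0],0.2]]' && python3 -m pendant '[[[-6,35,0],[0,0,0],0.2],[[-6,35,0],[0,0,0],0.2],[[-6,35,0],[0,0,0],0.2],[[-6,35,0],[0,0,0],0.2],[[-6,35,0],[0,0,0],0.2],[[-6,35,0],[0,0,0],0.2],[[-6,35,0],[0,0,0],0.2],[[-6,35,0],[0,0,0],0.2],[[-6,30,20],[0,0,0],0.2],[[0,20,20],[0,0,0],0.2],[[0,0,20],[0,0,0],0.2],[[0,0,20],[0,0,0],0.2]]' && python3 -m pendant '[[[0,0,0],[0,0,0],0.2],[[0,0,0],[0,0,0],0.2],[[0,0,0],[0,0,0],0.2]]'
```

```text
t: 15.52
tool_pos: [0.5802, -0.2022, 0.2495]
tool_rot: [0.004, 3.141, -0.0]
contact_force: [0.9, -1.0, -0.7]
opening: 0.0322
grip_force: 42.8
t: 16.52
tool_pos: [0.6348, 0.1278, 0.1685]
tool_rot: [-0.001, 3.141, -0.0]
contact_force: [0.3, -0.5, -0.8]
opening: 0.0325
grip_force: 42.8
t: 16.77
tool_pos: [0.6357, 0.1259, 0.1703]
tool_rot: [0.003, 3.14, 0.0]
contact_force: [0.7, -0.2, 0.1]
opening: 0.0326
grip_force: 42.8
```

Position matches can35 (0.637, 0.126) to about 1 mm. Lowering to a few mm above the ledge.

```bash
python3 -m pendant '[[[-1,0,18],[0,0,0],0.2],[[0,0,18],[0,0,0],0.2],[[0,0,12],[0,0,0],0.2],[[0,0,8],[0,0,0],0.2],[[0,0,6],[0,0,0],0.2],[[0,0,4],[0,0,0],0.2],[[0,0,3],[0,0,0],0.2],[[0,0,0],[0,0,0],0.2],[[0,0,0],[0,0,0],0.2]]' && python3 - <<'E'
from h import *
S=optics.get_image('scene')[230:360,360:490]
T=optics.get_image('top')[80:210,190:320]
cv2.imwrite('pics/p35.png',cv2.resize(np.hstack([S,T])[:,:,::-1],None,fx=3,fy=3))
E
```

```text
t: 17.52
tool_pos: [0.6365, 0.1261, 0.1]
tool_rot: [0.003, 3.141, 0.0]
contact_force: [0.3, 0.6, -0.7]
opening: 0.0326
grip_force: 42.8
```

View pics/p35.png

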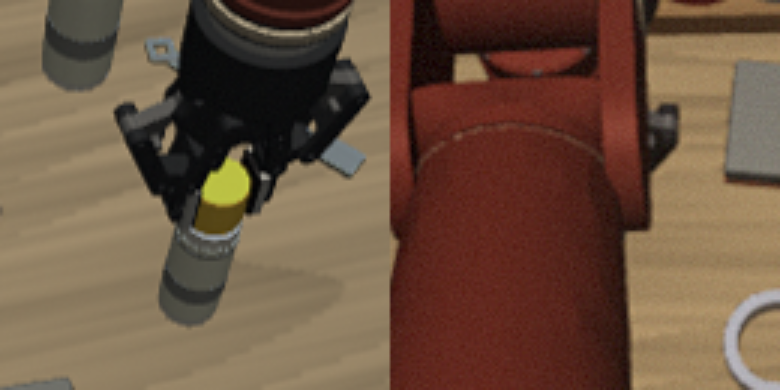

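Cap35 is around the cone with its rim just above the ledge (ledge at crop (208,235), cap at (220,205)). There's no contact force, and the offset of about 2 mm is within clearance. Releasing.

```bash
python3 -m pendant '[[[0,-1,1],[0,0,0],0.2],[[0,0,1],[0,0,0],0.2],[[0,0,0],[0,0,0],0.2],[[0,0,0],[0,0,0],0.55],[[0,0,0],[0,0,0],0.7],[[0,0,0],[0,0,0],0.85],[[0,0,0],[0,0,0],1],[[0,0,-5],[0,0,0],1],[[0,0,-25],[0,0,0],1],[[0,0,-40],[0,0,0],1],[[0,0,-40],[0,0,0],1],[[0,0,-35],[0,0,0],1]]' && python3 -m pendant '[[[0,-20,0],[0,0,0],1],[[20,-33,0],[0,0,0],1],[[20,-33,0],[0,0,0],1],[[20,-33,0],[0,0,0],1],[[20,-33,0],[0,0,0],1],[[20,-33,0],[0,0,0],1],[[20,-33,0],[0,0,0],1],[[20,-33,0],[0,0,0],1],[[20,-33,0],[0,0,0],1],[[20,-33,0],[0,0,0],1],[[20,-33,0],[0,0,0],1],[[20,-33,0],[0,0,0],1]]' && python3 -m pendant '[[[20,-20,30],[0,0,0],1],[[18,0,35],[0,0,0],1],[[0,0,35],[0,0,0],1],[[0,0,20],[0,0,0],1],[[0,0,0],[0,0,0],1],[[0,0,0],[0,0,0],1],[[0,0,0],[0,0,0],1]]' && python3 - <<'E'
from h import *
S=optics.get_image('scene');T=optics.get_image('top')
cv2.imwrite('pics/c35.png',cv2.resize(np.hstack([S[180:360,240:500],T[60:240,200:460]])[:,:,::-1],None,fx=1.5,fy=1.5))
E
```

```text
t: 18.62
tool_pos: [0.6362, 0.1251, 0.2453]
tool_rot: [0.003, 3.14, 0.0]
contact_force: [1.2, -0.2, 1.1]
opening: 0.0854
grip_force: 0.0
t: 19.62
tool_pos: [0.4142, -0.2588, 0.2431]
tool_rot: [0.003, 3.141, -0.001]
contact_force: [1.1, -1.1, 0.6]
opening: 0.0853
grip_force: 0.0
t: 20.2
tool_pos: [0.3785, -0.2783, 0.1246]
tool_rot: [0.002, 3.139, -0.004]
contact_force: [0.4, 0.4, 0.8]
opening: 0.0857
grip_force: 0.0
```

View pics/c35.png

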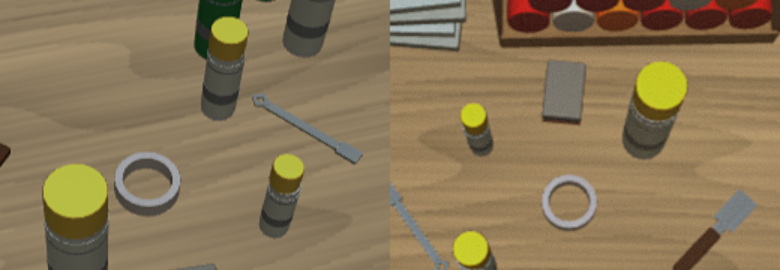

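Caps 35, 45 and 65 are all seated. The TCP is right above cap55 (0.379, -0.279), so I grasp it.

```bash
python3 -m pendant '[[[0,0,20],[0,0,0],1],[[0,0,30],[0,0,0],1],[[0,0,30],[0,0,0],1],[[0,0,25],[0,0,0],1],[[0,0,11],[0,0,0],1],[[0,0,6],[0,0,0],0.9],[[0,0,0],[0,0,0],0.6],[[0,0,0],[0,0,0],0.5],[[0,0,0],[0,0,0],0.42],[[0,0,0],[0,0,0],0.42],[[0,0,0],[0,0,0],0.42],[[0,0,0],[0,0,0],0.42]]' 40
```

```text
t: 21.3
tool_pos: [0.3788, -0.2787, 0.0025]
tool_rot: [0.003, 3.139, -0.004]
contact_force: [-0.6, -0.0, 6.9]
opening: 0.0532
grip_force: 42.5
```

```bash
python3 -m pendant '[[[0,0,-15],[0,0,0],0.42],[[0,0,-33],[0,0,0],0.42],[[0,0,-40],[0,0,0],0.42],[[0,0,-40],[0,0,0],0.42],[[0,0,-40],[0,0,0],0.42],[[0,0,-40],[0,0,0],0.42],[[-5,0,-40],[0,0,0],0.42],[[-10,25,0],[0,0,0],0.42],[[-10,32,0],[0,0,0],0.42],[[-10,32,0],[0,0,0],0.42],[[-10,32,0],[0,0,0],0.42],[[-5,32,0],[0,0,0],0.42]]' && python3 -m pendant '[[[0,32,0],[0,0,0],0.42],[[0,32,0],[0,0,0],0.42],[[0,32,0],[0,0,0],0.42],[[0,32,0],[0,0,0],0.42],[[0,32,0],[0,0,0],0.42],[[0,32,0],[0,0,0],0.42],[[5,32,0],[0,0,0],0.42],[[10,32,0],[0,0,0],0.42],[[10,32,0],[0,0,0],0.42],[[10,32,0],[0,0,0],0.42],[[10,32,0],[0,0,0],0.42],[[10,25,0],[0,0,0],0.42]]' && python3 -m pendant '[[[6,15,0],[0,0,0],0.42],[[0,0,0],[0,0,0],0.42],[[0,0,0],[0,0,0],0.42],[[0,0,0],[0,0,0],0.42]]'
```

```text
t: 22.3
tool_pos: [0.4279, -0.123, 0.2487]
tool_rot: [0.003, 3.141, -0.0]
contact_force: [1.1, -0.3, -0.1]
opening: 0.0534
grip_force: 42.2
t: 23.3
tool_pos: [0.3722, 0.2545, 0.2486]
tool_rot: [0.001, 3.141, 0.001]
contact_force: [1.1, 1.0, 0.1]
opening: 0.0534
grip_force: 42.2
t: 23.63
tool_pos: [0.3675, 0.267, 0.2484]
tool_rot: [0.003, 3.141, -0.001]
contact_force: [0.3, 0.0, -0.5]
opening: 0.0538
grip_force: 42.2
```

```bash
python3 -m pendant '[[[-2,3,20],[0,0,0],0.42],[[0,0,25],[0,0,0],0.42],[[0,0,20],[0,0,0],0.42],[[0,0,15],[0,0,0],0.42],[[0,0,10],[0,0,0],0.42],[[0,0,7],[0,0,0],0.42],[[0,0,5],[0,0,0],0.42],[[0,0,2],[0,0,0],0.42],[[0,0,0],[0,0,0],0.42],[[0,0,0],[0,0,0],0.42]]' && python3 - <<'E'
from h import *
S=optics.get_image('scene')[90:250,370:530]
T=optics.get_image('top')[190:350,100:260]
cv2.imwrite('pics/p55.png',cv2.resize(np.hstack([S,T])[:,:,::-1],None,fx=2.5,fy=2.5))
E
```

```text
t: 24.47
tool_pos: [0.37, 0.2708, 0.1454]
tool_rot: [0.003, 3.14, 0.001]
contact_force: [0.8, -0.6, -0.8]
opening: 0.0532
grip_force: 42.2
```

View pics/p55.png

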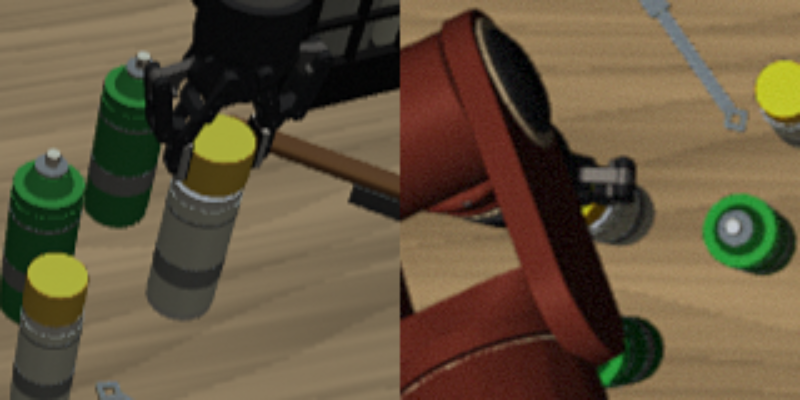

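Cap55 is on the cone with its rim about 4 mm above the ledge and perhaps 2 mm towards +y. I correct that, lower it, release and lift.

```bash
python3 -m pendant '[[[0,-2,2],[0,0,0],0.42],[[0,0,2],[0,0,0],0.42],[[0,0,0],[0,0,0],0.42],[[0,0,0],[0,0,0],0.42],[[0,0,0],[0,0,0],0.7],[[0,0,0],[0,0,0],0.85],[[0,0,0],[0,0,0],1],[[0,0,0],[0,0,0],1],[[0,0,-5],[0,0,0],1],[[0,0,-25],[0,0,0],1],[[0,0,-40],[0,0,0],1],[[0,0,-35],[0,0,0],1]]' && python3 -m pendant '[[[-10,-20,0],[0,0,0],1],[[-10,-33,0],[0,0,0],1],[[0,-33,0],[0,0,0],1],[[0,-33,0],[0,0,0],1],[[0,-33,0],[0,0,0],1],[[0,-33,0],[0,0,0],1],[[0,-33,0],[0,0,0],1],[[0,-33,0],[0,0,0],1],[[0,-33,0],[0,0,0],1],[[0,-33,0],[0,0,0],1],[[0,-33,0],[0,0,0],1],[[0,-33,0],[0,0,0],1]]' && python3 -m pendant '[[[0,-33,0],[0,0,0],1],[[0,-33,0],[0,0,0],1],[[0,-33,0],[0,0,0],1],[[0,-33,0],[0,0,0],1],[[0,0,0],[0,0,0],1],[[0,0,0],[0,0,0],1]]' && python3 - <<'E'
from h import *
P={}
for n in('scene','top'):
    I=optics.get_image(n);m,h=yellow(I);N,l,s,c=cv2.connectedComponentsWithStats(m);P[n]=I
    for i in range(1,N):
        if s[i,4]<60: continue
        V=h[:,:,2][l==i];t=155
        tm=((l==i)&(h[:,:,2]>t)).astype(np.uint8)
        cn=max(cv2.findContours(tm,0,1)[0],key=cv2.contourArea)
        if len(cn)<6: continue
        e=cv2.fitEllipse(cn)
        print(n,np.round(e[0],1),np.round(e[1],1),[ (k,plane(n,*e[0],z)[:2].round(3).tolist()) for k,z in((35,.126),(45,.152),(55,.174),(65,.192))])
cv2.imwrite('pics/fin.png',np.hstack([P['scene'][100:420,240:500],P['top'][80:400,150:410]])[:,:,::-1].repeat(1,0))
E
```

```text
t: 25.57
tool_pos: [0.3688, 0.2683, 0.2466]
tool_rot: [-0.003, -3.14, 0.001]
contact_force: [1.3, 1.4, 0.9]
opening: 0.0852
grip_force: 0.0
t: 26.57
tool_pos: [0.3884, -0.1161, 0.2462]
tool_rot: [0.003, 3.14, -0.001]
contact_force: [0.6, -0.0, 0.5]
opening: 0.0851
grip_force: 0.0
t: 27.07
tool_pos: [0.3881, -0.2477, 0.2456]
tool_rot: [-0.007, -3.141, -0.001]
contact_force: [-0.6, 0.3, -0.0]
opening: 0.0855
grip_force: 0.0
scene [535.3  14.2] [ 8.6 23. ] [(35, [-0.081, 0.678]), (45, [-0.042, 0.65]), (55, [-0.01, 0.626]), (65, [0.017, 0.607])]
scene [456. 147.] [17.8 27.4] [(35, [0.325, 0.297]), (45, [0.351, 0.281]), (55, [0.373, 0.267]), (65, [0.391, 0.256])]
scene [392.7 199.9] [16.3 23.3] [(35, [0.431, 0.128]), (45, [0.454, 0.117]), (55, [0.473, 0.108]), (65, [0.488, 0.101])]
scene [432.1 290.5] [15.1 19.2] [(35, [0.638, 0.124]), (45, [0.654, 0.114]), (55, [0.668, 0.104]), (65, [0.679, 0.097])]
scene [289.7 306.9] [34.6 41.7] [(35, [0.613, -0.108]), (45, [0.63, -0.111]), (55, [0.644, -0.114]), (65, [0.656, -0.117])]
top [380.7 116.4] [31.1 33.1] [(35, [0.682, -0.127]), (45, [0.67, -0.123]), (55, [0.66, -0.12]), (65, [0.652, -0.117])]
top [255.  136.1] [15.2 16.3] [(35, [0.635, 0.124]), (45, [0.625, 0.12]), (55, [0.616, 0.117]), (65, [0.609, 0.115])]
top [253.2 225. ] [22.1 22.4] [(35, [0.455, 0.12]), (45, [0.45, 0.117]), (55, [0.445, 0.114]), (65, [0.442, 0.112])]
top [165.7 265.6] [28.1 29.9] [(35, [0.374, 0.282]), (45, [0.371, 0.274]), (55, [0.369, 0.267]), (65, [0.367, 0.262])]
```

View pics/fin.png

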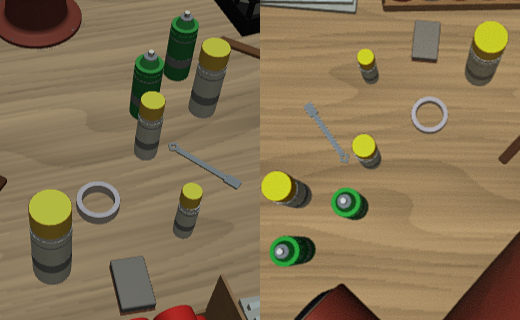

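All four caps stand on their own cans. At the seated top heights the two views agree as they did for the bare ledges, so every cap is fully down and level. Handing in.

```bash
python3 -c "
from station import ctrl;print(ctrl.finish_job())"
```

```text
the job is handed in; nothing more can be done
None
```

The job is handed in at about 27 s: all four yellow caps are on the cans of their own diameter, seated straight and fully down in both camera views, with all four cans standing; the judge's result was not shown.

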